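Start the cameo carving bench in its safe order

TASK

Switch on the carving bench by pressing in three of its push buttons, each gently and all the way until it stays in: first the blue one (dust extractor), then the yellow one (lamp), then the green one (carving spindle). Do not press the red stop button, and do not press a button before its turn. Leave the switch boxes and everything else on the bench standing where they are: nothing is picked up, slid or knocked over.

Things in the scene. Friction and masses are not known exactly. Their poses are not given: they have to be found in the camera images.
- blue_box: loose aluminium switch box with the blue button (dust extractor), 66 x 66 mm, 32 mm high, about 0.5 kg, standing on the bench; origin: centre of its underside, z up; it may be turned a little about z
- blue_top (a point): centre of the top face of the blue round button (32 mm across, in the middle of the box's top); 52 mm above the bench when out, 41 mm when fully in; moves with the button
- blue_button (a joint): travel of the blue button in m: 0 = out (20 mm proud of the box), 0.011 = fully in (9 mm proud, at its stop). Moves straight down against about 3 N of steady friction, and stays where it is left, also part way. The stop is cushioned: past it the button gives way by up to 8 mm more from 5 N to 21 N and springs back to 9 mm proud when released
- yellow_box: loose aluminium switch box with the yellow button (work lamp), 66 x 66 mm, 32 mm high, about 0.5 kg, standing on the bench; origin: centre of its underside, z up; it may be turned a little about z
- yellow_top (a point): centre of the top face of the yellow round button (32 mm across, in the middle of the box's top); 52 mm above the bench when out, 41 mm when fully in; moves with the button
- yellow_button (a joint): travel of the yellow button in m: 0 = out (20 mm proud of the box), 0.011 = fully in (9 mm proud, at its stop). Moves straight down against about 3 N of steady friction, and stays where it is left, also part way. The stop is cushioned: past it the button gives way by up to 8 mm more from 5 N to 21 N and springs back to 9 mm proud when released
- green_box: loose aluminium switch box with the green button (carving spindle), 66 x 66 mm, 32 mm high, about 0.5 kg, standing on the bench; origin: centre of its underside, z up; it may be turned a little about z
- green_top (a point): centre of the top face of the green round button (32 mm across, in the middle of the box's top); 52 mm above the bench when out, 41 mm when fully in; moves with the button
- green_button (a joint): travel of the green button in m: 0 = out (20 mm proud of the box), 0.011 = fully in (9 mm proud, at its stop). Moves straight down against about 3 N of steady friction, and stays where it is left, also part way. The stop is cushioned: past it the button gives way by up to 8 mm more from 5 N to 21 N and springs back to 9 mm proud when released
- red_box: loose aluminium switch box with the red button (stop), 66 x 66 mm, 32 mm high, about 0.5 kg, standing on the bench; origin: centre of its underside, z up; it may be turned a little about z
- red_top (a point): centre of the top face of the red round button (32 mm across, in the middle of the box's top); 52 mm above the bench when out, 41 mm when fully in; moves with the button
- red_button (a joint): travel of the red button in m: 0 = out (20 mm proud of the box), 0.011 = fully in (9 mm proud, at its stop). Moves straight down against about 3 N of steady friction, and stays where it is left, also part way. The stop is cushioned: past it the button gives way by up to 8 mm more from 5 N to 21 N and springs back to 9 mm proud when released
- cameo: loose oval cameo lying flat, pink shell with a white relief, 68 x 52 x 15 mm; origin: centre of its underside
- dop: loose wooden holder standing upright with a pale cameo blank on top, 48 mm across, 70 mm high; origin: centre of its underside
- coral: loose branched piece of red coral lying flat, about 66 x 45 x 16 mm; origin: on the bench under its middle
- jar: loose jar with black cap, 60 mm across, 85 mm high; origin: centre of its underside
- brush: loose dusting brush lying on the bench, 150 mm long; origin: underneath its middle

How it is judged:
On the way, in this order (a step that is already met when the one before it is completed fails the run):
1. the blue button is pressed in (value of joint blue_button above 0.008 m), for 0.1 s.
2. the yellow button is pressed in (value of joint yellow_button above 0.008 m), for 0.1 s.
3. the green button is pressed in (value of joint green_button above 0.008 m), for 0.1 s.
At the end, for the whole second after the job is handed in: the blue, yellow and green buttons are in by more than 8 mm of their 11 mm, the red one by less than 3 mm; the four boxes stand still and level within 20 mm of where they were, and the cameo, holder, coral, jar and brush lie within 20 mm of where they were (value of joint each of blue_button, yellow_button, green_button above 0.008 m and value of joint red_button below 0.003 m and distance of each of blue_box, yellow_box, green_box, red_box, cameo, dop, coral, jar, brush from where it was at the start of the episode below 0.02 m and angle between each of blue_box, yellow_box, green_box, red_box's own z axis and vertical below 0.1 rad and linear speed of each of blue_box, yellow_box, green_box, red_box below 0.02 m/s); the robot touches nothing.
It fails at once if the red stop button is pressed in by 3 mm (value of joint red_button above 0.003 m).
It fails at once if the yellow button is pressed by 3 mm before the blue one is in (8 mm), or the green one before both of these ((value of joint yellow_button above 0.003 m and value of joint blue_button below 0.008 m) or (value of joint green_button above 0.003 m and value of joint any of blue_button, yellow_button below 0.008 m)).
It fails at once if a switch box is lifted by 10 mm, tipped by 0.25 rad or shifted by 20 mm (height (world z) of any of blue_box, yellow_box, green_box, red_box above 0.01 m or angle between any of blue_box, yellow_box, green_box, red_box's own z axis and vertical above 0.25 rad or distance of any of blue_box, yellow_box, green_box, red_box from where it was at the start of the episode above 0.02 m).
It fails at once if a switch box or its button is pushed with more than 25 N (contact force between the fingers and blue_box above 25 N or contact force between the fingers and yellow_box above 25 N or contact force between the fingers and green_box above 25 N or contact force between the fingers and red_box above 25 N).
It fails at once if the cameo, holder, coral, jar or brush is moved by 20 mm (distance of any of cameo, dop, coral, jar, brush from where it was at the start of the episode above 0.02 m).
It also fails if it takes over 48 s, if anything falls off the work surface, if the arm or the gripper's body presses on something with over 40 N, if the wrist force passes 120 N, or if a joint passes its speed limit or range.

ROBOT

A 6-joint arm with a two-finger parallel gripper is mounted at the origin on the work surface. World frame = base frame: x ahead of the robot, y to its left, z up, the work surface at z = 0. Lengths are in m, angles in rad, forces in N, time in s.
With the tool pointing down it reaches from about 0.35 to 0.775 m from the base axis. Payload 5.5 kg.
Tool frame: the origin (TCP) lies between the finger pads; the fingertips stand 17 mm ahead of it and the grasp point (between the pads) lies 2 mm behind it (env.finger_overhang is the distance from the TCP to the fingertips, in m); z points along the fingers, y is the line along which they close (so a half turn about z gives the same grasp; the last joint's range is limited). The gripper opens to 85 mm and grips with 20 to 120 N. Pads are 22 mm wide; open, the fingers measure 114 mm over their backs; the gripper's body (76 mm by 85 mm) begins 54 mm behind the grasp point. The pads swing forward as they close: fully open they stand 13 mm farther back than shut.
Start: joints at [-1.437, 0.313, 0.046, 1.304, 0, 1.431], TCP at [0.155, -0.554, 0.248] pointing down, gripper open.
Joint ranges: [-2.76, 2.76], [-0.86, 1.69], [-1.03, 1.26], [-2.2, 2.34], [-1.47, 1.5], [-3.14, 3.14]. Speed limits (rad/s): [2.57, 2.57, 3.14, 3.14, 3.14, 3.14].

INTERFACE

Orientations are given as a unit quaternion [w, x, y, z].
In Python, from workcell import env gives the robot as it stands. The module is installed in compiled form; this text tells all that it offers.
- The arm moves only by the shell command python3 -m pendant 'ROWS' [FORCE]. ROWS is JSON, a list of rows, each a list of 5 numbers: the gripper's target within -1 to 1 (fully open at 1, half-way at 0, shut at -1), then the shift along the tool's x, y, z in m, then the turn about the tool's z in rad. A call has 1 to 8 rows; each row shifts and turns the commanded pose from where the row before left it, along the tool's axes as they then stand; what a row does not reach is not made up. A row lasts 1/8 s, in which the tool goes at most 62.5 mm and 10.7 degrees, less where a joint would pass 70% of its speed; a pose out of reach is approached as far as the arm can. A call with a gripper value outside its range is refused whole. The fingers move at their own pace and stop on an object; FORCE is the grip in N (left out, the last holds). Time passes only in rows, so rows that do not move let the fingers close. It gives the time, the measured TCP pose, the force, the opening and the grip force at its end, in the units of the state.
- env.get_state(): the state, without advancing time (a new reading comes with each control period).
- env.read_camera(name): name is "side" or "top"; returns the picture (480x640x3 uint8, red, green, blue); there is no depth.
- env.calibration(name): a dict with "K" (3x3 intrinsics, pixels), "distortion" ([k1, k2, p1, p2, k3] as OpenCV has them; the pictures are not rectified), "T" (4x4, takes a point from camera to world coordinates). Camera axes: x right, y down, z forward; pixel columns grow to the right and rows downward; lengths in m; the calibration is good to about 2 mm. A picture is of the moment at which its call begins. calibration takes no time and is no camera call.
- env.hand_in(): hands the job in; it is judged then, once.
Trained networks look in the newest picture that a camera, given by its name, has taken for a name from the list of things; names that differ only in an ending like _2 or _b are one class to them, and where a whole thing is asked for, a point or a joint stands for the part that bears it (a point fixed in the world has none). Each returns a list of dicts, best first, with "score" (0 to 1); they miss things now and then, are a little off and sometimes report something else, mostly with a low value. They report only what shows in the picture. A call takes as long as a camera call.
- env.recognise(camera, label): "centre" ([column, row] in pixels, amid what is visible of it).
The state is a dict: "clock": time; "joint_pos": joint angles; "qvel": joint speeds; "tau": joint torques, N m; "tcp_pos": TCP position; "orientation": TCP orientation; "wrist_force": force on the tool from outside, world axes, zero at the start; "ft_torque": the same for the moment, N m; "finger_gap": finger opening in m; "grip_force": force on a finger pad.
Only numpy, scipy, OpenCV 4.12 (cv2) and the standard library are available. Lean on these libraries where they do the work, as an engineer would, in place of code of your own. Each camera call takes 0.05 s, during which the arm holds its last target. There are 200 camera calls.

## Working session

There is one attempt and no reset: what is moved stays moved. The work goes in short steps, Python scripts to look and compute and a shell command to move; the robot and the scene stay as the last step left them, time stands still between calls to the robot, and variables do not carry over. Pictures are saved under pics/ and viewed, at most 10 in all, crops included, and the job is handed in when it is done.

```bash
mkdir -p pics; cat > h.py <<'E'
import numpy as np, cv2
from workcell import env
def ray(cam,px):
    c=env.calibration(cam);K=np.array(c["K"]);T=np.array(c["T"])
    u=cv2.undistortPoints(np.array([[px]],float),K,np.array(c["distortion"]))[0,0]
    d=T[:3,:3]@np.array([u[0],u[1],1]);return T[:3,3],d/np.linalg.norm(d)
def plane(cam,px,z):
    o,d=ray(cam,px);return o+d*(z-o[2])/d[2]
def tri(a,b):
    A=np.zeros((3,3));B=np.zeros(3)
    for o,d in (a,b):
        P=np.eye(3)-np.outer(d,d);A+=P;B+=P@o
    return np.linalg.solve(A,B)
E
python3 - <<'E'
from h import *
np.set_printoptions(precision=3,suppress=True)
for c in("top","side"):
    cv2.imwrite(f"pics/{c}0.png",env.read_camera(c)[:,:,::-1])
for n in["blue_top","yellow_top","green_top","red_top","dop","jar"]:
    r={c:env.recognise(c,n)[:2] for c in("top","side")}
    print(n,{c:[(np.round(x["centre"]),round(x["score"],2)) for x in v] for c,v in r.items()})
    if r["top"]: print(" plane",plane("top",r["top"][0]["centre"],.052))
    if r["top"] and r["side"]: print(" tri",tri(ray("top",r["top"][0]["centre"]),ray("side",r["side"][0]["centre"])))
s=env.get_state();print(s["clock"],s["tcp_pos"],s["orientation"],s["finger_gap"])
E
```

```text
blue_top {'top': [(array([242., 319.]), 0.57)], 'side': [(array([412., 260.]), 0.74), (array([298., 142.]), 0.27)]}
 plane [0.418 0.223 0.052]
 tri [0.421 0.222 0.045]
yellow_top {'top': [(array([375., 236.]), 0.53)], 'side': [(array([433., 345.]), 0.68), (array([295., 152.]), 0.5)]}
 plane [ 0.621 -0.089  0.052]
 tri [ 0.546  0.137 -0.066]
green_top {'top': [], 'side': [(array([322., 271.]), 0.69)]}
red_top {'top': [(array([456., 314.]), 0.66)], 'side': [(array([363., 357.]), 0.71), (array([411., 261.]), 0.32)]}
 plane [ 0.435 -0.279  0.052]
 tri [ 0.39  -0.271 -0.909]
dop {'top': [(array([457., 227.]), 0.67), (array([240., 319.]), 0.64)], 'side': [(array([224., 173.]), 0.83), (array([268., 216.]), 0.48)]}
 plane [ 0.644 -0.289  0.052]
 tri [ 0.651 -0.296  0.027]
jar {'top': [(array([298., 177.]), 0.56), (array([323., 314.]), 0.24)], 'side': [(array([258., 292.]), 0.85), (array([411., 265.]), 0.72)]}
 plane [0.765 0.099 0.052]
 tri [0.77  0.099 0.037]
0.7 [ 0.155 -0.554  0.248] [ 0.     0.991  0.136 -0.   ] 0.08550251873014972
```

View pics/top0.png

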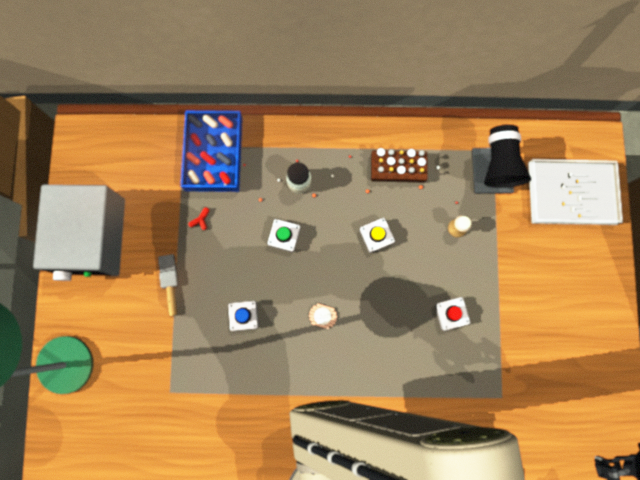

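View pics/side0.png

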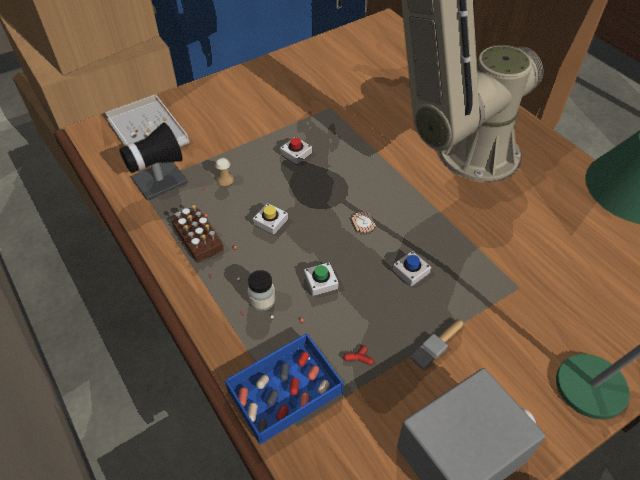

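The views show the buttons at: blue top (242,316) and side (413,262); yellow (378,233) and (270,212); green (284,234) and (321,272); red (455,313) and (296,144). The networks got yellow and red wrong in the side view. I'll refine the positions by colour.

```bash
python3 - <<'E'
from h import *
from scipy.spatial.transform import Rotation as R
np.set_printoptions(precision=4,suppress=True)
P={"blue":((242,316),(413,262),115),"yellow":((378,233),(270,212),28),"green":((284,234),(321,272),70),"red":((455,313),(296,144),0)}
I={c:cv2.imread(f"pics/{c}0.png") for c in("top","side")}
s=env.get_state();q=s["orientation"];M=R.from_quat(q,scalar_first=True).as_matrix();print(M)
for n,(a,b,h) in P.items():
    px=[]
    for c,(u,v) in(("top",a),("side",b)):
        w=cv2.cvtColor(I[c][v-14:v+15,u-14:u+15],cv2.COLOR_BGR2HSV).astype(int)
        dh=abs((w[...,0]-h+90)%180-90)
        m=((dh<14)&(w[...,1]>130)&(w[...,2]>150 if n!="green" else w[...,2]>120)).astype(np.uint8)
        k,l,st,ce=cv2.connectedComponentsWithStats(m);j=1+st[1:,4].argmax()
        px.append(ce[j]+[u-14,v-14]);print(n,c,px[-1],st[j])
    t=tri(ray("top",px[0]),ray("side",px[1]))
    print("  tri",t,"top plane",plane("top",px[0],.052),"side plane",plane("side",px[1],.052),"tool delta",M.T@(t-s["tcp_pos"]))
E
```

```text
[[ 0.9628  0.2704  0.    ]
 [ 0.2704 -0.9628 -0.0002]
 [-0.      0.0002 -1.    ]]
blue top [241.3603 315.0294] [  7   7  14  13 136]
blue side [415.5 264. ] [16 16  2  1  2]
  tri [0.424  0.2294 0.039 ] top plane [0.4263 0.2248 0.052 ] side plane [0.4285 0.2387 0.052 ] tool delta [ 0.4702 -0.6813  0.2092]
yellow top [377.6104 232.961 ] [  7   8  15  13 154]
yellow side [269.9115 211.3097] [  8   8  12  13 113]
  tri [ 0.6279 -0.0961  0.0465] top plane [ 0.6275 -0.0962  0.052 ] side plane [ 0.6295 -0.0909  0.052 ] tool delta [ 0.5785 -0.3128  0.2018]
green top [283.037 233.163] [  7   7  13  13 135]
green side [320.9775 270.6966] [ 8  8 13 10 89]
  tri [0.6238 0.132  0.0499] top plane [0.6239 0.1314 0.052 ] side plane [0.6242 0.1338 0.052 ] tool delta [ 0.6362 -0.5335  0.1984]
red top [454.5128 312.8269] [  7   7  14  14 156]
red side [295.4561 140.9825] [ 9  8 10  7 57]
  tri [ 0.4383 -0.2766  0.0539] top plane [ 0.4386 -0.2772  0.052 ] side plane [ 0.4371 -0.2783  0.052 ] tool delta [ 0.3472 -0.1903  0.1944]
```

```bash
python3 -m pendant '[[-1,0.048,-0.038,0,0],[-1,0.048,-0.038,0,0],[-1,0.048,-0.038,0,0],[-1,0.048,-0.038,0,0],[-1,0.048,-0.038,0,0],[-1,0.048,-0.038,0,0],[-1,0.048,-0.038,0,0],[-1,0.048,-0.038,0,0]]'
```

```text
clock: 1.7
tcp_pos: [0.444, -0.1555, 0.2487]
orientation: [0.0, 0.991, 0.136, 0.001]
wrist_force: [0.4, -0.5, -0.9]
finger_gap: -0.0003
grip_force: 0.0
```

```bash
python3 -m pendant '[[-1,0.0107,-0.0464,0.018,0],[-1,0.0107,-0.0464,0.018,0],[-1,0.0107,-0.0464,0.018,0],[-1,0.0107,-0.0464,0.018,0],[-1,0.0107,-0.0464,0.018,0],[-1,0.0107,-0.0464,0.018,0],[-1,0.0107,-0.0464,0.018,0],[-1,0.0107,-0.0464,0.018,0]]'
python3 - <<'E'
from h import *
for c in("top","side"): 
    im=env.read_camera(c)[:,:,::-1]
    u,v=((242,316),(413,255))[c=="side"]
    cv2.imwrite(f"pics/{c}1.png",cv2.resize(im[v-60:v+60,u-60:u+60],(480,480),interpolation=2)) 
im=np.hstack([cv2.imread(f"pics/{c}1.png") for c in("top","side")]);cv2.imwrite("pics/both1.png",cv2.resize(im,(800,400)))
s=env.get_state();print(s["tcp_pos"],s["orientation"],env.finger_overhang)
E
```

```text
clock: 2.7
tcp_pos: [0.4279, 0.2146, 0.104]
orientation: [-0.004, 0.989, 0.145, -0.0]
wrist_force: [-0.1, 0.2, 0.5]
finger_gap: 0.0003
grip_force: 0.0
[0.42704639 0.21513156 0.10265985] [-0.0046176   0.98918762  0.14657322 -0.00167915] 0.017
```

View pics/both1.png

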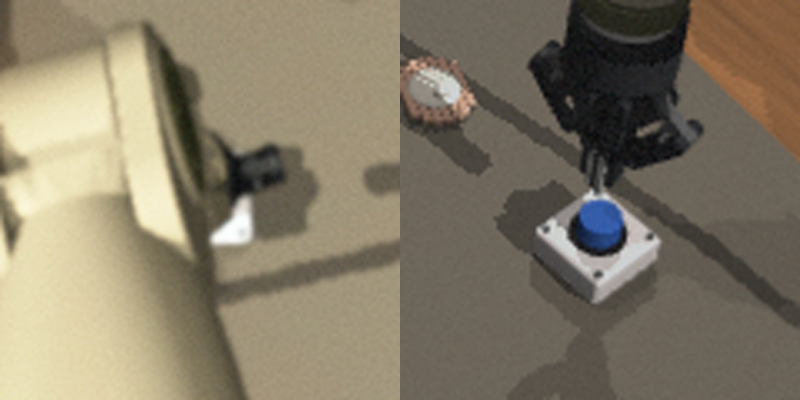

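The right-hand crop shows the shut fingertips about 30 mm above the blue button, with the tips a little short in y. I'll correct by 9 mm and descend.

```bash
python3 -m pendant '[[-1,0.001,-0.009,0,0],[-1,0,0,0.01,0],[-1,0,0,0.01,0],[-1,0,0,0.008,0],[-1,0,0,0.004,0],[-1,0,0,0.003,0],[-1,0,0,0.002,0],[-1,0,0,0,0]]'
```

```text
clock: 3.8
tcp_pos: [0.428, 0.2174, 0.0674]
orientation: [-0.006, 0.989, 0.147, -0.001]
wrist_force: [0.2, -0.7, 1.1]
finger_gap: -0.0002
grip_force: 0.0
```

```bash
python3 -m pendant '[[-1,0,0,0,0],[-1,0,0,0,0]]'; python3 - <<'E'
from h import *
from scipy.spatial.transform import Rotation as R
s=env.get_state();M=R.from_quat(s["orientation"],scalar_first=True).as_matrix()
print(s["tcp_pos"],M.round(3),s["wrist_force"],s["qvel"],s["joint_pos"])
im=env.read_camera("side")[:,:,::-1];cv2.imwrite("pics/s2.png",cv2.resize(im[210:310,360:460],(600,600),interpolation=2))
E
```

```text
clock: 4.05
tcp_pos: [0.428, 0.2174, 0.0674]
orientation: [-0.006, 0.989, 0.147, -0.001]
wrist_force: [0.9, -0.1, 0.4]
finger_gap: -0.0003
grip_force: 0.0
[0.42798349 0.2174106  0.06742279] [[ 0.957  0.291 -0.003]
 [ 0.291 -0.957  0.012]
 [ 0.    -0.013 -1.   ]] [ 0.94883    -0.13934935  0.37721567] [-0.00108433  0.00120693 -0.00041345  0.00107196  0.00066806  0.00077084] [ 0.29501146  0.26864321 -0.49192332  0.81000089  0.01264744  3.14157969]
```

View pics/s2.png

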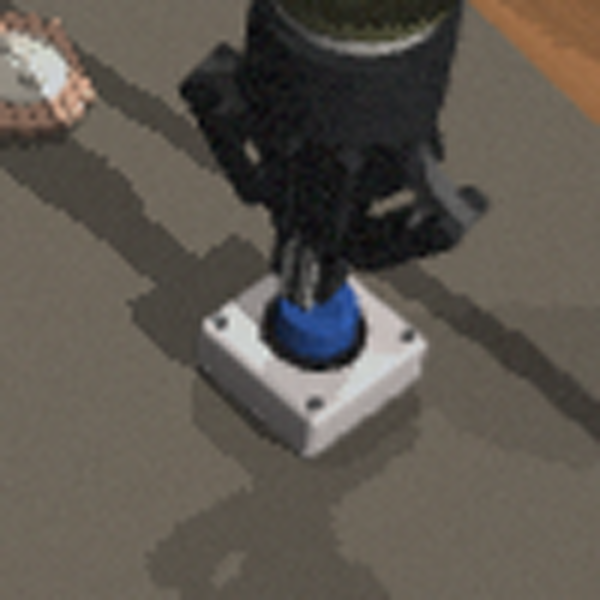

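The tips are on the blue button but off centre, because joint 6 is at its limit (3.14). I'll lift slightly and turn the tool back.

```bash
python3 -m pendant '[[-1,0,0,-0.015,0],[-1,0,0,0,-0.17],[-1,0,0,0,-0.17],[-1,0,0,0,-0.17],[-1,0,0,0,0],[-1,0,0,0,0]]'; python3 - <<'E'
from h import *
from scipy.spatial.transform import Rotation as R
s=env.get_state();M=R.from_quat(s["orientation"],scalar_first=True).as_matrix()
print(s["tcp_pos"],M.round(3),s["joint_pos"])
print(M.T@(np.array([.426,.2245,.069])-s["tcp_pos"]))
E
```

```text
clock: 4.85
tcp_pos: [0.4282, 0.2172, 0.0829]
orientation: [-0.006, 0.921, 0.39, 0.001]
wrist_force: [0.1, 0.2, -0.0]
finger_gap: -0.0002
grip_force: 0.0
[0.42818932 0.21720997 0.08286674] [[ 0.695  0.719 -0.003]
 [ 0.719 -0.695  0.012]
 [ 0.007 -0.011 -1.   ]] [ 0.29454335  0.25048511 -0.4717131   0.84798533  0.01253979  2.63397448]
[ 0.00362636 -0.00649317  0.0139611 ]
```

```bash
python3 -m pendant '[[-1,0.0036,-0.0065,0,0],[-1,0,0,0.008,0],[-1,0,0,0.005,0],[-1,0,0,0.004,0],[-1,0,0,0.003,0],[-1,0,0,0.003,0],[-1,0,0,0,0]]'
```

```text
clock: 5.72
tcp_pos: [0.4257, 0.2244, 0.0591]
orientation: [-0.006, 0.92, 0.392, 0.001]
wrist_force: [-0.1, 0.2, 0.4]
finger_gap: 0.0001
grip_force: 0.0
```

```bash
python3 -m pendant '[[-1,0,0,0.002,0],[-1,0,0,0.001,0],[-1,0,0,0.001,0],[-1,0,0,0,0]]'
```

```text
clock: 6.22
tcp_pos: [0.426, 0.2245, 0.0561]
orientation: [-0.006, 0.92, 0.392, 0.001]
wrist_force: [-1.9, -1.3, 8.4]
finger_gap: 0.0
grip_force: 4.1
```

The force of 8.4 N at tip height 39 mm means blue is against its stop. Next is yellow.

```bash
python3 -m pendant '[[-1,0,0,-0.06,0],[-1,-0.0128,0.0525,0,0],[-1,-0.0128,0.0525,0,0],[-1,-0.0128,0.0525,0,0],[-1,-0.0128,0.0525,0,0],[-1,-0.0128,0.0525,0,0],[-1,-0.0128,0.0525,0,0],[-1,-0.0128,0.0525,0,0]]'; python3 -m pendant '[[-1,0,0,0,0],[-1,0,0,0,0]]';python3 - <<'E'
from h import *
from scipy.spatial.transform import Rotation as R
im=env.read_camera("side")[:,:,::-1];cv2.imwrite("pics/s3.png",cv2.resize(im[150:310,220:460],(720,480),interpolation=2))
s=env.get_state();M=R.from_quat(s["orientation"],scalar_first=True).as_matrix()
print(s["tcp_pos"],M.round(3),s["joint_pos"])
print(M.T@(np.array([.628,-.0955,.069])-s["tcp_pos"]))
E
```

```text
clock: 7.22
tcp_pos: [0.6297, -0.0972, 0.1106]
orientation: [-0.006, 0.92, 0.392, 0.001]
wrist_force: [0.6, 0.2, 0.2]
finger_gap: 0.0001
grip_force: 0.0
clock: 7.48
tcp_pos: [0.6282, -0.0955, 0.1102]
orientation: [-0.007, 0.92, 0.391, 0.0]
wrist_force: [0.1, 0.8, 0.2]
finger_gap: 0.0001
grip_force: 0.0
[ 0.62790434 -0.09475485  0.11036653] [[ 0.693  0.721 -0.005]
 [ 0.721 -0.693  0.013]
 [ 0.006 -0.012 -1.   ]] [-0.28092166  0.50192338 -0.01413773  1.06300555  0.01073652  2.05534141]
[-0.00070459  0.00109483  0.04135286]
```

View pics/s3.png

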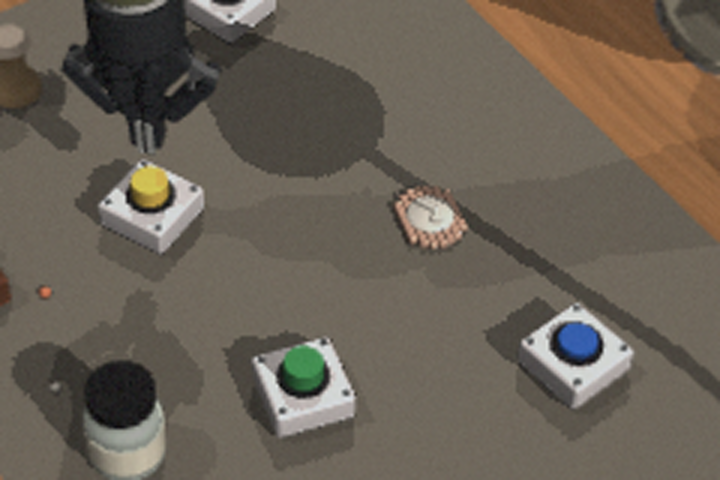

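Blue is clearly in, and the fingers are over yellow. I'll press it.

```bash
python3 -m pendant '[[-1,0,0,0.03,0],[-1,0,0,0.008,0],[-1,0,0,0.005,0],[-1,0,0,0.004,0],[-1,0,0,0.003,0],[-1,0,0,0.002,0],[-1,0,0,0.001,0],[-1,0,0,0,0]]'
```

```text
clock: 8.52
tcp_pos: [0.6288, -0.0948, 0.0581]
orientation: [-0.006, 0.92, 0.392, 0.001]
wrist_force: [-0.3, 2.4, 2.5]
finger_gap: 0.0
grip_force: 1.5
```

```bash
python3 -m pendant '[[-1,0,0,0.001,0],[-1,0,0,0.001,0],[-1,0,0,0,0]]'
```

```text
clock: 8.9
tcp_pos: [0.6289, -0.0948, 0.0566]
orientation: [-0.006, 0.92, 0.392, 0.001]
wrist_force: [-1.3, 3.0, 7.9]
finger_gap: 0.0
grip_force: 3.6
```

Yellow is at its stop (7.9 N). Next is green.

```bash
python3 -m pendant '[[-1,0,0,-0.055,0],[-1,0.032,-0.0322,0,0],[-1,0.032,-0.0322,0,0],[-1,0.032,-0.0322,0,0],[-1,0.032,-0.0322,0,0],[-1,0.032,-0.0322,0,0],[-1,0,0,0,0],[-1,0,0,0,0]]';python3 - <<'E'
from h import *
from scipy.spatial.transform import Rotation as R
im=env.read_camera("side")[:,:,::-1];cv2.imwrite("pics/s4.png",cv2.resize(im[150:310,220:460],(720,480),interpolation=2))
s=env.get_state();M=R.from_quat(s["orientation"],scalar_first=True).as_matrix()
print(s["tcp_pos"],s["joint_pos"])
print(M.T@(np.array([.624,.132,.069])-s["tcp_pos"]))
E
```

```text
clock: 9.9
tcp_pos: [0.6234, 0.1309, 0.1131]
orientation: [-0.006, 0.92, 0.392, 0.0]
wrist_force: [-0.2, -0.4, -0.2]
finger_gap: 0.0001
grip_force: 0.0
[0.62352748 0.13035322 0.11318061] [ 0.07506598  0.49969089 -0.01046374  1.06395191  0.01138572  2.41267181]
[ 0.00128774 -0.00032967  0.04419383]
```

View pics/s4.png

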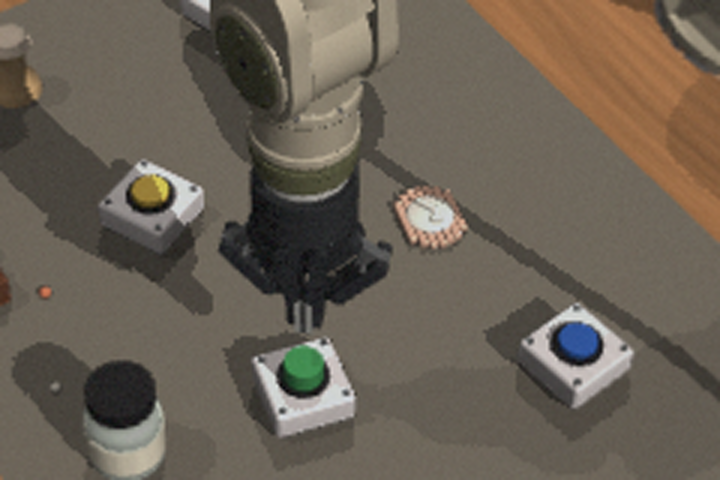

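Yellow and blue are in, and the fingers are centred over green. I'll press it.

```bash
python3 -m pendant '[[-1,0.001,0,0.033,0],[-1,0,0,0.008,0],[-1,0,0,0.005,0],[-1,0,0,0.004,0],[-1,0,0,0.003,0],[-1,0,0,0.002,0],[-1,0,0,0.001,0],[-1,0,0,0,0]]'
```

```text
clock: 10.95
tcp_pos: [0.6246, 0.1328, 0.0581]
orientation: [-0.006, 0.92, 0.392, 0.001]
wrist_force: [0.2, -2.1, 4.5]
finger_gap: -0.0001
grip_force: 1.8
```

```bash
python3 -m pendant '[[-1,0,0,0.001,0],[-1,0,0,0.001,0],[-1,0,0,0,0]]' && python3 -m pendant '[[-1,0,0,-0.05,0],[-1,0,0,-0.06,0],[-1,-0.03,-0.03,-0.03,0],[-1,-0.04,-0.04,0,0],[-1,-0.04,-0.04,0,0],[-1,0,0,0,0]]';python3 - <<'E'
from h import *
im=env.read_camera("side")[:,:,::-1];cv2.imwrite("pics/s5.png",cv2.resize(im[120:310,210:460],(750,570),interpolation=2))
E
```

```text
clock: 11.32
tcp_pos: [0.6247, 0.1327, 0.0565]
orientation: [-0.006, 0.92, 0.392, 0.001]
wrist_force: [-0.5, -2.8, 7.6]
finger_gap: -0.0003
grip_force: 3.8
clock: 12.08
tcp_pos: [0.463, 0.1287, 0.1949]
orientation: [-0.008, 0.92, 0.392, -0.002]
wrist_force: [0.9, 0.2, 0.3]
finger_gap: 0.0002
grip_force: 0.0
```

View pics/s5.png

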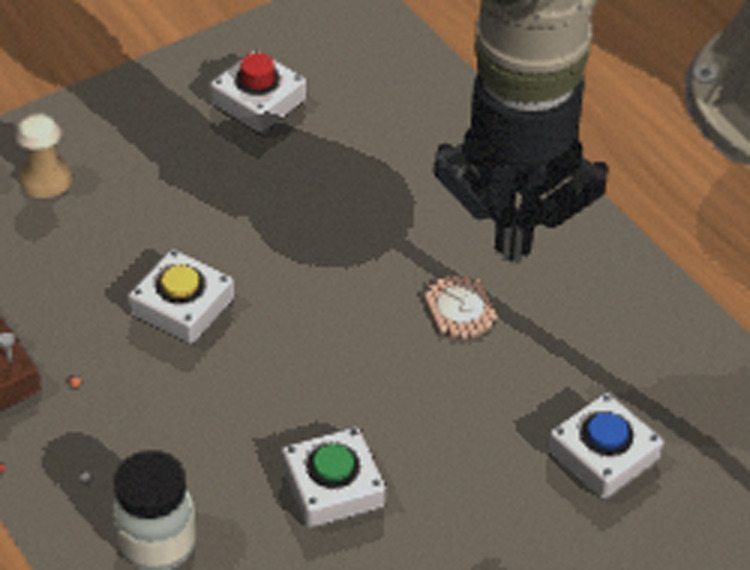

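Blue, yellow and green are in, red is out, and nothing has moved. The gripper is clear of everything.

```bash
python3 -c "
from workcell import env
print(env.hand_in())"
```

```text
the job is handed in; nothing more can be done
None
```

I pressed the blue, yellow and green buttons to their stops in that order, with no more than about 8.5 N on the wrist readings; the last picture shows red still out and nothing visibly moved, and the job is handed in (no verdict was returned).

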